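# Hang the flat brush to drip over the rinsing tin

## Task

Turn the square rinsing tin, which was left mouth-down, the right way up: lay it on its side on the table and let go of it, then take it again and stand it mouth-up on the cork mat, centred straight under the stand's hook. Then hang the flat brush on the hook by the eye in its handle, bristles down over the tin's mouth without touching the tin, let go, and leave all the other things where they are.

Things in the scene. Friction and masses are not known exactly. Their poses are not given: they have to be found in the camera images.
- tin: open square steel tin, outside 54 x 54 mm, 62 mm tall, walls 3 mm, about 120 g. Origin at its middle (31 mm from bottom and rim); z points out of its mouth, x and y square to its flat sides. It starts mouth-down (z down, origin 31 mm above the table); on its side the origin is 27 mm above the table.
- brush: the only flat brush: wooden handle ending in a ring, steel ferrule, pale bristles; 178 mm long, lying flat. x along it to the bristles, z square to its flat side. Origin in the handle grip near the balance point, at half thickness (6 mm above the table). Grip 20 mm wide (y), 12 mm thick, x = -30 to +32 mm; ferrule and bristles 36 mm wide, x to +82 mm; neck to the ring 17 mm wide, 8 mm thick.
- eye (a point): centre of the round eye through the brush's handle end, 78 mm from the brush's origin at its -x end; hole 24 mm across, axis along the brush's z, in a wooden ring of 36 mm outside diameter and 8 mm thick
- bristles (a point): middle of the bristle end of the brush, 82 mm from its origin along +x
- stand: fixed wooden drip stand with a wire hook. Origin on the table under the hook's low point; +x to its post, z up. Post 30 x 30 mm, near face at x = 90, 320 mm tall; foot 20 mm high, 130 mm wide, x = 70 to 160. Hook: 8 mm wire, level from the post to x = 18 (height 297), down to the low point (x = 0, height 265), then up at 45 degrees to its free end (x = -32, height 297), away from the post.
- under_hook (a point): point on the table under the hook's low point, centre of a round, flat, 110 mm cork mat (under 1 mm thick, level with the table)
- hook_low (a point): low point (bend) of the hook's wire, at the wire's centre line, 265 mm above the table: the brush's eye hangs here
- hook_tip (a point): free end of the hook's wire, on the centre line, 297 mm above the table; the round end reaches 4 mm farther
- jar: bystander: round blue pigment jar with a cork, 60 mm across, 72 mm tall; origin at its foot
- pot: bystander: low amber glass pot with a metal lid, 56 mm across, 42 mm tall; origin at its foot
- tube_large: bystander: large paint tube, 150 mm long, 40 mm wide, 16 mm thick, white cap; origin under its middle, x to the cap
- tube_small: bystander: small paint tube, 90 mm long, 27 mm wide, 16 mm thick, black cap; origin under its middle, x to the cap
- knife: bystander: palette knife with dark wooden handle, 212 mm long, 20 mm wide, 12 mm thick; origin under the front end of its handle, x to the blade
- round_brush: bystander: thin round brush with a green handle, 205 mm long, 9 mm thick; x to its bristles, handle from x = -125 mm

How it is judged (in metres and radians):
On the way, in this order (a step that is already met when the one before it is completed fails the run):
1. the tin lies on its side on the table, at rest and let go (angle between tin's own z axis and vertical between 1.4 and 1.74 rad and height (world z) of tin below 0.031 m and linear speed of tin below 0.03 m/s and contact force between the fingers and tin below 0.1 N), for 0.2 s.
2. the tin stands mouth-up on the table, its middle within 15 mm of the point straight under the hook's low point, at rest and let go (angle between tin's own z axis and vertical below 0.1 rad and height (world z) of tin below 0.036 m and horizontal distance between tin and under_hook below 0.015 m and linear speed of tin below 0.03 m/s and contact force between the fingers and tin below 0.1 N), for 0.2 s.
3. the brush hangs by its eye at the hook's low point, bristles down, let go (distance between eye and hook_low below 0.018 m and angle between brush's own x axis and vertical above 2.84159 rad and contact force between brush and stand above 0.2 N and contact force between brush and tin below 0.05 N and horizontal distance between bristles and tin below 0.022 m and contact force between the fingers and brush below 0.1 N), for 0.2 s.
At the end, for the whole second after the job is handed in: Tin upright (0.1 rad) on the table, its middle within 15 mm of the point under the hook. Brush hanging by its eye, eye within 18 mm of the hook's low point, bristles down within 0.3 rad, their end within 22 mm sideways of the tin's middle, not touching it. Both let go, at rest (brush under 60 mm/s) (all of step 2 and all of step 3 and linear speed of brush below 0.06 m/s and linear speed of tin below 0.02 m/s).
It fails at once if a bystander (jar, pot, paint tube, palette knife or round brush) is moved by more than 40 mm (distance of any of jar, pot, tube_large, tube_small, knife, round_brush from where it was at the start of the episode above 0.04 m).
It also fails if it takes over 72 s, if anything falls off the work surface, if the arm or the gripper's body presses on something with over 40 N, if the wrist force passes 120 N, or if a joint passes its speed limit or range.

## Robot

A 6-joint arm with a two-finger parallel gripper is mounted at the origin on the work surface. World frame = base frame: x ahead of the robot, y to its left, z up, the work surface at z = 0. Lengths are in mm, angles in rad, forces in N, time in s.
With the tool pointing down it reaches from about 300 to 775 mm from the base axis. Payload 14.6 kg.
Tool frame: the origin (TCP) lies midway between the tips of the shut fingers; the grasp point (between the pads) lies 19 mm behind it (manip.grasp_offset is the distance from the TCP to the grasp point, in mm); z points along the fingers, y is the line along which they close (so a half turn about z gives the same grasp; the last joint's range is limited). The gripper opens to 94 mm and grips with 3 to 60 N. Pads are 16 mm wide; open, the fingers measure 119 mm over their backs; the gripper's body (75 mm by 177 mm) begins 78 mm behind the grasp point.
Start: joints at [-1.263, 0.3, 1.521, -0, 1.321, -0.067], TCP at [201.34, -511.812, 205.446] pointing down, gripper open.
Joint ranges: [-3.03, 3.03], [-0.79, 2.21], [0.23, 2.52], [-1.04, 4.18], [0, 3.07], [-2.55, 2.55]. Speed limits (rad/s): [2.22, 2.22, 2.57, 3.14, 3.14, 3.14].

## Interface

Orientations are given as [roll, pitch, yaw] about the fixed x, y, z axes, in that order (R = Rz(yaw) Ry(pitch) Rx(roll)).
In Python, from cell import manip, viewer gives the robot as it stands. The module is installed in compiled form; this text tells all that it offers.
- The arm moves only by the tool move_arm, never from a script. Its argument "moves" is a list of rows, each a list of 4 numbers: the shift along the tool's x, y, z in m, then the turn about the tool's z in rad. A call has 1 to 12 rows; each row is the pose to reach, as a shift and turn from the pose commanded when the call began, along the tool's axes at that moment; what a row does not reach only later rows make up. A row lasts 1/10 s, in which the tool goes at most 50 mm and 8.59 degrees, less where a joint would pass 70% of its speed; a pose out of reach is approached as far as the arm can. A call with a gripper value outside its range is refused whole. "jaw" is the finger opening in m, from 0 to 0.094, set as the call begins (left out, the last holds). The fingers move at their own pace and stop on an object; "squeeze" is the grip in N (left out, the last holds). Time passes only in rows, so rows that repeat a pose let the fingers close. It gives the time, the measured TCP pose, the force, the opening and the grip force at its end, in the units of the state.
- manip.read_state(): the state, without advancing time (a new reading comes with each control period).
- viewer.camera(name): name is "side" or "top"; returns a dict with "frame" (384x512x3 uint8, blue, green, red), "z_map" (384x512 float32, mm along the optical axis (not along the pixel's ray), 0 where there is no reading), "fx", "fy", "cx", "cy" (pixels), "origin" and "orientation" of the camera in the world. Camera axes: x right, y down, z forward; pixel columns grow to the right and rows downward; lengths in mm; the calibration is good to about 2 mm. A picture is of the moment at which its call begins.
- manip.sign_off(): hands the job in; it is judged then, once.
The state is a dict: "clock": time; "joints": joint angles; "qd": joint speeds; "effort": joint torques, N m; "eef_pos": TCP position; "eef_rot": TCP orientation; "wrist_force": force on the tool from outside, world axes, zero at the start; "moment": the same for the moment, N m; "finger_gap": finger opening in mm; "finger_force": force on a finger pad.
Only numpy, scipy, OpenCV 4.12 (cv2) and the standard library are available. Lean on these libraries where they do the work, as an engineer would, in place of code of your own. Each camera call takes 0.05 s, during which the arm holds its last target. There are 200 camera calls.

## Working session

There is one attempt and no reset: what is moved stays moved. The work goes in short steps, Python scripts to look and compute and a tool call to move; the robot and the scene stay as the last step left them, time stands still between calls to the robot, and variables do not carry over. Pictures are saved under pics/ and viewed, at most 11 in all, crops included, and the job is handed in when it is done.

Besides the shell and the picture viewer there is one more tool, called as name(argument=value, ...) on one line, values as JSON. move_arm: Moves the arm, as the interface text tells. Its arguments: {"type":"object","properties":{"moves":{"type":"array"},"jaw":{"type":"number"},"squeeze":{"type":"number"}},"required":["moves"]}

```bash
mkdir -p pics; ls; python3 - <<'E'
from cell import manip, viewer
import cv2
print(manip.read_state()); print(manip.grasp_offset)
for n in("top","side"):
    c=viewer.camera(n); cv2.imwrite(f"pics/{n}0.png",c["frame"]); print({k:v for k,v in c.items() if k not in("frame","z_map")})
    import numpy as np; np.save(f"pics/{n}0.npy",c["z_map"])
E
```

```text
pics
{'clock': 0.0, 'joints': array([-1.26262502e+00,  3.00460950e-01,  1.52156888e+00, -1.92042775e-05,
        1.32069980e+00, -6.66010248e-02]), 'qd': array([ 0.00070385,  0.00075195,  0.00202619,  0.00016137, -0.00080285,
        0.00075896]), 'effort': array([ 8.55446451e-04, -5.31803226e+01, -3.52739596e+01,  7.08506349e-02,
        2.42993556e-02, -1.26439249e-04]), 'eef_pos': array([ 201.24694223, -511.58162534,  204.89705818]), 'eef_rot': array([-3.14045695e+00, -5.71081733e-05,  3.74777065e-01]), 'wrist_force': array([ 0.77874471, -0.18188532,  0.71272913]), 'moment': array([-0.03320797,  0.03185928, -0.00943034]), 'finger_force': 0.0, 'finger_gap': 94.26504702346993}
18.8
{'fx': 393.10742400227815, 'fy': 393.10742400227815, 'cx': 253.73182286275687, 'cy': 188.11238956685816, 'origin': array([ 278.39923116,  -27.47832381, 1298.82871339]), 'orientation': array([-2.92293537,  0.00669729, -1.66710944])}
{'fx': 389.5385668847397, 'fy': 389.5385668847397, 'cx': 252.78006704223645, 'cy': 200.5894612679202, 'origin': array([ 303.40081883, -923.33592012,  980.56932669]), 'orientation': array([-2.29882545, -0.00840756, -0.22127351])}
```

View pics/top0.png

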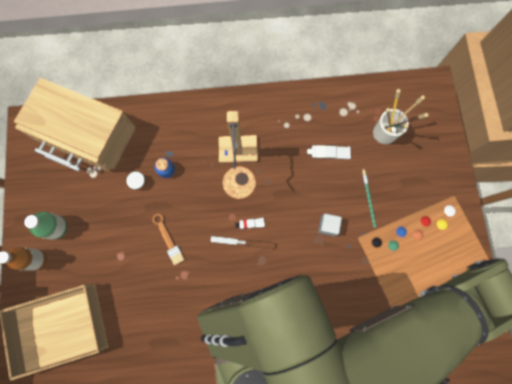

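View pics/side0.png

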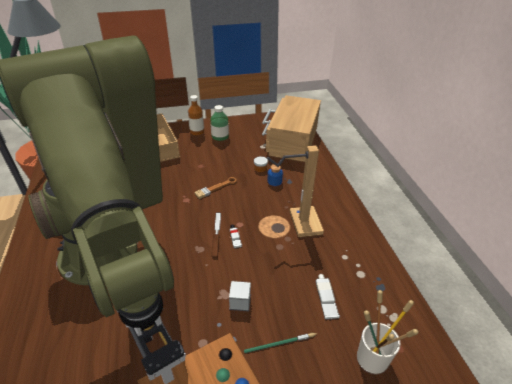

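The top view shows the tin at (331,225), with the brush running from its eye at (158,218) to its bristles at (179,262). The mat is at (239,183), with the stand behind it (post top at (233,117)). The side view shows the tin at (240,296) and the mat at (274,227), with the hook pointing left toward (283,157).

```bash
cat > h.py <<'E'
import numpy as np, cv2
from scipy.spatial.transform import Rotation as Ro
from cell import manip, viewer
class Cam:
    def __init__(s,n):
        c=viewer.camera(n); s.__dict__.update(c); s.R=Ro.from_euler('xyz',c["orientation"]).as_matrix(); s.o=np.array(c["origin"])
        v,u=np.mgrid[:384,:512]; s.d=np.stack([(u-s.cx)/s.fx,(v-s.cy)/s.fy,np.ones_like(u,float)],-1)@s.R.T
        s.P=s.o+s.d*s.z_map[...,None]; s.hsv=cv2.cvtColor(s.frame,cv2.COLOR_BGR2HSV)
    def ray(s,uv): return s.R@np.array([(uv[0]-s.cx)/s.fx,(uv[1]-s.cy)/s.fy,1])
    def plane(s,uv,z): d=s.ray(uv); return s.o+d*(z-s.o[2])/d[2]
    def pix(s,p): q=s.R.T@(np.array(p)-s.o); return np.array([s.cx+s.fx*q[0]/q[2],s.cy+s.fy*q[1]/q[2]])
def box(m,u0,u1,v0,v1):
    o=np.zeros_like(m); o[v0:v1,u0:u1]=m[v0:v1,u0:u1]; return o
def rect(P,m): r=cv2.minAreaRect(P[m][:,:2].astype(np.float32)); return np.round(r[0],1),np.round(r[1],1),round(r[2],1),int(m.sum())
E
python3 - <<'E'
from h import *
t=Cam("top"); s=Cam("side"); np.set_printoptions(precision=1,suppress=True)
z=t.P[...,2]
for nm,c,b in(("t",t,(310,350,205,245)),("s",s,(220,260,275,320))):
    m=box((c.P[...,2]>56)&(c.P[...,2]<68),*b); print("tin",nm,rect(c.P,m),np.median(c.P[m][:,2]))
for nm,c,b in(("t",t,(140,195,205,270)),("s",s,(190,242,172,202))):
    zz=c.P[...,2]; H=c.hsv; m=box((H[...,2]>110),*b)
    print("brush",nm,rect(c.P,m),np.median(zz[m]))
    k,l,st,ce=cv2.connectedComponentsWithStats(m.astype(np.uint8)); print(st[1:],ce[1:])
    ms=m.astype(np.uint8)
    pts=np.argwhere(m)[:,::-1]; w=np.array([c.plane(p,6)[:2] for p in pts]); mu=w.mean(0); _,_,V=np.linalg.svd(w-mu); ax=V[0]; pr=(w-mu)@ax; q=(w-mu)@V[1]
    print(" mean",mu,"axis",ax,"range",pr.min(),pr.max(),"ends",mu+ax*pr.min(),mu+ax*pr.max(), [(int(a),round(q[(pr>=a)&(pr<a+15)].mean(),1),round(np.ptp(q[(pr>=a)&(pr<a+15)]),1)) for a in np.arange(pr.min(),pr.max(),15)])
for nm,c,b in(("t",t,(215,265,130,215)),("s",s,(285,330,200,240))):
    zz=c.P[...,2]; m=box((zz>15)&(zz<25),*b); print("foot",nm,rect(c.P,m))
m=box((z>310)&(z<330),220,245,105,130); print("post",rect(t.P,m)); zz=s.P[...,2]; m=box((zz>311)&(zz<330),300,325,140,160); print("post s",rect(s.P,m),np.median(zz[m]))
for nm,c,b in(("t",t,(215,262,162,205)),("s",s,(255,293,213,240))):
    H=c.hsv; m=box((H[...,2]>140)&(np.abs(c.P[...,2])<10),*b); pts=np.array([c.plane(p,0)[:2] for p in np.argwhere(m)[:,::-1]],np.float32)
    print("mat",nm,len(pts),cv2.minEnclosingCircle(pts),cv2.fitEllipse(cv2.convexHull(pts)))
for nm,c,b in(("t",t,(215,262,100,205)),("s",s,(270,310,145,170))):
    zz=c.P[...,2]; m=box((zz>240)&(zz<306),*b); P=c.P[m]; print("hook",nm,len(P)); print(P[np.argsort(P[:,0])][::max(1,len(P)//14)])
cv2.imwrite("pics/a.png",np.hstack([cv2.resize(t.frame[100:280,130:360],None,fx=1.7,fy=1.7)[:306,:391],cv2.resize(s.frame[130:310,185:360],None,fx=1.7,fy=1.7)[:306]]))
cv2.imwrite("pics/a.png",cv2.resize(cv2.imread("pics/a.png"),(790,345)))
E
```

```text
tin t (array([ 414. , -276.1]), array([54.7, 54.4]), 73.0, 293) 60.9970271033078
tin s (array([ 417. , -279.1]), array([58. , 53.8]), 71.9, 335) 61.81015393012649
brush t (array([417.1, 155.7]), array([403.8, 219.4]), 81.4, 3553) -0.3150921784019829
[[ 140  205   55   65 3553]] [[167. 237.]]
 mean [429.9 252.8] axis [-1.  -0.1] range -120.34165993344321 117.24691039056272 ends [550. 261.] [313.  244.8] [(-120, np.float64(-44.8), np.float64(90.6)), (-105, np.float64(-3.8), np.float64(181.0)), (-90, np.float64(8.9), np.float64(182.3)), (-75, np.float64(9.1), np.float64(181.9)), (-60, np.float64(6.4), np.float64(181.4)), (-45, np.float64(4.2), np.float64(181.3)), (-30, np.float64(2.5), np.float64(180.4)), (-15, np.float64(1.0), np.float64(180.4)), (0, np.float64(-0.8), np.float64(179.5)), (14, np.float64(-2.8), np.float64(179.4)), (29, np.float64(-4.2), np.float64(178.9)), (44, np.float64(-6.8), np.float64(178.1)), (59, np.float64(-7.8), np.float64(178.0)), (74, np.float64(-9.4), np.float64(177.6)), (89, np.float64(8.0), np.float64(169.1)), (104, np.float64(47.8), np.float64(74.9))]
bru
[... 1351 characters left out ...]
14062, 110.9766845703125), 160.83106994628906)
hook t 204
[[556.3   4.6 300.1]
 [573.4   3.8 288.2]
 [590.9   6.1 267.9]
 [599.5   4.4 285.5]
 [609.    0.1 298.6]
 [620.    4.4 300.4]
 [634.6   0.7 297.9]
 [647.9  -0.6 300.1]
 [660.1  -4.2 297.2]
 [674.3  -0.  298.5]
 [678.3   2.  303.5]
 [680.7 -12.8 271.6]
 [681.5 -10.1 270.2]
 [682.8   9.9 301.6]
 [684.5  11.6 275.6]]
hook s 193
[[570.1  -0.8 290.6]
 [582.1  -4.5 280.3]
 [593.6   0.2 263.8]
 [602.6  -0.1 274. ]
 [610.3  -2.3 293.1]
 [623.2  -0.3 297.1]
 [637.2  -5.7 298.8]
 [653.8 -11.7 304.2]
 [669.8  -2.8 299.4]
 [680.6 -11.8 289.3]
 [683.9 -19.5 264.1]
 [684.8 -15.4 268.6]
 [685.1 -18.5 285.8]
 [685.9  -6.9 285. ]
 [687.6 -22.2 280.6]]
```

View pics/a.png

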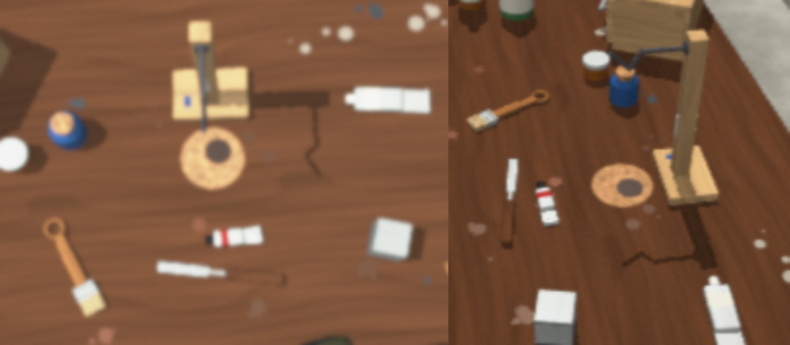

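The crop shows the ring at about (54,228) and bristles at (90,300), with the mat at (213,158) and the hook wire running out from the post over it. All of these agree with the measured points. Next I'll measure the gripper and wrist outline, because it must clear the hook, and refine the brush pose.

```bash
python3 - <<'E'
from h import *
np.set_printoptions(precision=1,suppress=True)
t=Cam("top"); s=Cam("side"); S=manip.read_state(); R=Ro.from_euler('xyz',S["eef_rot"]).as_matrix()
P=np.vstack([c.P[c.z_map>0] for c in(t,s)]); Q=(P-S["eef_pos"])@R; 
m=(np.abs(Q[:,0])<130)&(np.abs(Q[:,1])<130)&(Q[:,2]<0); Q=Q[m]
for h in range(0,460,20):
    k=Q[(-Q[:,2]>=h)&(-Q[:,2]<h+20)]
    if len(k): print(h,len(k),"x",k[:,0].min(),k[:,0].max(),"y",k[:,1].min(),k[:,1].max())
# brush
for nm,c,b in(("t",t,(145,190,208,270)),("s",s,(190,242,172,202))):
    H=c.hsv; m=box((H[...,2]>120)&(H[...,1]>70),*b) if nm=="s" else box((H[...,2]>150),*b)
    k,l,st,ce=cv2.connectedComponentsWithStats(m.astype(np.uint8)); i=1+np.argmax(st[1:,4]); m=box(H[...,2]>(150 if nm=="t" else 110),*b)&True
    pts=np.argwhere(m)[:,::-1]; w=np.array([c.plane(p,8)[:2] for p in pts]); mu=w.mean(0); V=np.linalg.svd(w-mu)[2]; ax=V[0]*(-np.sign(V[0][0])); n=np.array([-ax[1],ax[0]]); pr=(w-mu)@ax;q=(w-mu)@n
    print(nm,len(pts),"axis",ax,"ends",mu+ax*pr.min(),mu+ax*pr.max(),"len",np.ptp(pr),[(int(a),round(float(np.mean(q[(pr>=a)&(pr<a+12)])),1),round(float(np.ptp(q[(pr>=a)&(pr<a+12)])),1)) for a in np.arange(pr.min(),pr.max(),12)])
E
```

```text
0 80 x -8.529276294522885 10.450529515559213 y -61.650621469760864 60.12121181759584
20 57 x -8.596434155759555 10.211183366995071 y -61.96991264514725 60.886948173932346
40 42 x -8.444978256070769 10.244559827994257 y 55.61417690045947 60.91977696658338
80 25 x -29.69065016111497 31.6560376125156 y -82.93897928985598 81.34854591760937
100 331 x -32.96050165534873 34.275822311544935 y -83.22258356986715 85.89173569163962
120 961 x -32.97629053192731 34.866340148622264 y -89.58696932247474 90.08002557166827
140 474 x -32.31686045856521 34.4170445332605 y -83.79754464628837 89.56275061995352
160 11 x -32.85007735078523 31.92596191972762 y 10.42779353554265 18.013929709427636
180 375 x -36.431721702609735 38.21239193610593 y -8.207347409336768 38.675616304311326
200 226 x -33.83337188339633 35.0917706790239 y -0.08482033581792997 36.05654837585915
220 433 x -39.76840993264049 55.721296345635814 y -28.626728910190455 35.347829170037556
240 276 x -57.92519313243354 60.64152778688258 y -89.60180085683047 41.36826364882514
260 1298 x -60.42738273188993 63.00951879441613 y -119.4658972530217
[... 507 characters left out ...]
] [341.3 219. ] len 181.70119216317443 [(-105, 0.6, 30.5), (-93, 1.3, 36.3), (-81, -0.1, 29.0), (-69, -0.2, 20.2), (-57, -0.4, 21.7), (-45, -0.6, 21.6), (-33, -0.4, 21.7), (-21, -0.6, 21.6), (-9, -0.4, 21.5), (2, -0.2, 21.6), (14, -0.2, 37.1), (26, -0.6, 39.9), (38, 0.7, 41.4), (50, 1.2, 39.8), (62, -0.2, 39.7), (74, -3.3, 25.5)]
s 243 axis [-0.9 -0.4] ends [513.8 289.6] [343.6 221.4] len 183.39567436913052 [(-106, -0.4, 30.7), (-94, 1.8, 36.0), (-82, 1.9, 30.5), (-70, 0.4, 20.6), (-58, 0.1, 22.7), (-46, -1.6, 22.6), (-34, -1.2, 24.8), (-22, -0.5, 24.7), (-10, -0.7, 22.4), (1, 0.1, 22.4), (13, -2.3, 37.2), (25, 0.4, 42.2), (37, -0.0, 42.1), (49, 1.3, 44.1), (61, 0.8, 44.8), (73, -1.7, 27.1)]
```

```bash
cat > go.py <<'E'
import sys; from h import *
S=manip.read_state(); p=np.array(S["eef_pos"]); e=S["eef_rot"]; R=Ro.from_euler('xyz',e).as_matrix()
for a in sys.argv[1:]:
    x,y,z,w=map(float,a.split(",")); d=R.T@(np.array([x,y,z])-p)/1000; t=-(w-e[2]); t=(t+np.pi)%(2*np.pi)-np.pi
    print(np.round(d,4),"turn",round(t,3),"rows>=",int(np.ceil(max(np.linalg.norm(d)/.05,abs(t)/.15))))
print("tcp",p.round(1),e.round(3),"t",round(S["clock"],1),"gap",round(S["finger_gap"],1),"F",round(S["finger_force"],2))
E
python3 go.py 409,-299,110,1.265 409,-299,10,1.265
python3 - <<'E'
from h import *
t=Cam("top"); np.set_printoptions(precision=0,suppress=True)
for u in [(308,152),(350,152),(359,237),(375,225),(236,224),(265,222),(275,246)]: print(u,t.plane(u,5))
E
```

```text
[ 0.2712 -0.1219  0.0953] turn -0.89 rows>= 7
[ 0.2712 -0.1219  0.1953] turn -0.89 rows>= 8
tcp [ 201.3 -511.8  205.3] [-3.141  0.     0.375] t 0.3 gap 94.5 F 0.0
(308, 152) [ 674. -244.    5.]
(350, 152) [ 660. -388.    5.]
(359, 237) [ 368. -374.    5.]
(375, 225) [ 402. -432.    5.]
(236, 224) [450.  24.   5.]
(265, 222) [447. -73.   5.]
(275, 246) [366. -97.   5.]
```

move_arm(moves=[[0.2712,-0.1219,0.0953,-0.89],[0.2712,-0.1219,0.0953,-0.89],[0.2712,-0.1219,0.0953,-0.89],[0.2712,-0.1219,0.0953,-0.89],[0.2712,-0.1219,0.0953,-0.89],[0.2712,-0.1219,0.0953,-0.89],[0.2712,-0.1219,0.0953,-0.89],[0.2712,-0.1219,0.0953,-0.89],[0.2712,-0.1219,0.0953,-0.89],[0.2712,-0.1219,0.0953,-0.89]], jaw=0.094)

```text
clock: 1.35
eef_pos: [408.4, -300.4, 110.7]
eef_rot: [3.141, 0.0, 1.262]
wrist_force: [-0.0, 0.4, 0.6]
finger_gap: 93.9
finger_force: 0.0
```

```bash
python3 go.py 409,-299,10,1.265
python3 - <<'E'
from h import *
for n in("top","side"):
    c=Cam(n); z=c.P[...,2]; m=(z>56)&(z<67)&(abs(c.P[...,0]-415)<40)&(abs(c.P[...,1]+277)<40); print(n,rect(c.P,m))
E
```

```text
[1.500e-03 1.000e-04 1.007e-01] turn -0.003 rows>= 3
tcp [ 408.4 -300.4  110.7] [3.141 0.    1.262] t 1.4 gap 93.9 F 0.0
top (array([ 419.2, -260.4]), array([23.4, 55.6]), 66.0, 81)
side (array([ 417.1, -278.7]), array([58. , 54.5]), 71.0, 337)
```

move_arm(moves=[[0.001,0,0.1,0],[0.001,0,0.1,0],[0.001,0,0.1,0],[0.001,0,0.1,0],[0.001,0,0.1,0]])

```text
clock: 1.95
eef_pos: [410.4, -299.4, 12.9]
eef_rot: [3.138, 0.001, 1.264]
wrist_force: [0.3, -0.3, 0.3]
finger_gap: 93.8
finger_force: 0.0
```

move_arm(moves=[[0,0,0,0],[0,0,0,0],[0,0,0,0],[0,0,0,0],[0,0,0,0],[0,0,0,0]], jaw=0.045, squeeze=3)

```text
clock: 2.55
eef_pos: [409.4, -298.2, 10.2]
eef_rot: [3.142, 0.0, 1.265]
wrist_force: [1.0, 0.3, 1.9]
finger_gap: 53.7
finger_force: 3.0
```

Gripped. Now a slow lift, to let the tin swing.

move_arm(moves=[[0,0,-0.01,0],[0,0,-0.02,0],[0,0,-0.03,0],[0,0,-0.04,0],[0,0,-0.05,0],[0,0,-0.06,0],[0,0,-0.06,0],[0,0,-0.06,0]])

```text
clock: 3.35
eef_pos: [409.4, -298.1, 70.2]
eef_rot: [3.141, 0.0, 1.265]
wrist_force: [0.1, -0.2, -0.4]
finger_gap: 54.3
finger_force: 3.0
```

```bash
python3 - <<'E'
from h import *
c=Cam("side"); cv2.imwrite("pics/b.png",cv2.resize(c.frame[200:384,120:366],None,fx=3,fy=3))
S=manip.read_state(); print(S["eef_pos"],S["finger_gap"],S["finger_force"])
E
```

```text
[ 409.21501012 -297.99768683   69.84784015] 54.27477117898289 2.9970048763789237
```

View pics/b.png

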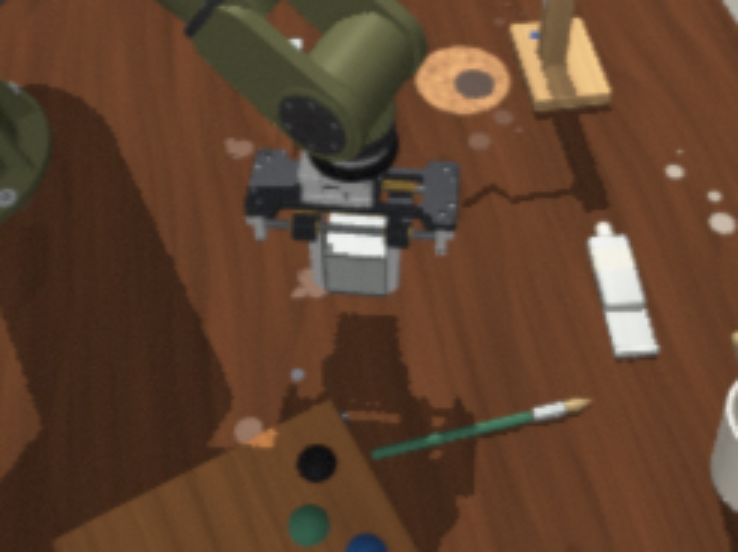

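The tin is held in the air between the fingers, bright face at (357,235) and grey face at (355,270). I'll measure its tilt from depth.

```bash
cat > tilt.py <<'E'
from h import *
import sys
# tin points between the fingers, in the tool frame (tool x, y, height above TCP)
S=manip.read_state(); R=Ro.from_euler('xyz',S["eef_rot"]).as_matrix(); np.set_printoptions(precision=1,suppress=True)
ymax=float(sys.argv[1]) if len(sys.argv)>1 else 22
for n in("top","side"):
    c=Cam(n); Q=(c.P-S["eef_pos"])@R; Q[...,2]*=-1
    m=(abs(Q[...,1])<ymax)&(abs(Q[...,0])<95)&(Q[...,2]<78)&(c.P[...,2]>4)&(c.z_map>0)
    q=Q[m]; print(n,len(q)); 
    for x in range(-95,95,6):
        k=q[(q[:,0]>=x)&(q[:,0]<x+6)]
        if len(k)>2: print((x+3,len(k),round(k[:,2].min()),round(np.median(k[:,2])),round(k[:,2].max())),end=" ")
    print()
E
python3 tilt.py
```

```text
top 69
(40, 8, 46, 51, 53) (46, 25, -12, 49, 54) (52, 31, -11, 12, 54) 
side 394
(-92, 7, -65, -64, -60) (-86, 9, -65, -65, -62) (-8, 159, -10, 22, 52) (-2, 93, -6, 33, 56) (4, 27, 48, 51, 55) (10, 26, 48, 51, 55) (16, 17, 47, 51, 53) (28, 28, -66, 52, 54) (34, 21, 48, 51, 54)
```

It held rigid, so pad friction beats gravity. I'll set it down, regrip high near the leading edge and roll it over that edge with the table's help.

move_arm(moves=[[0,0,0.04,0],[0,0,0.058,0],[0,0,0.06,0],[0,0,0.06,0]])

```text
clock: 3.9
eef_pos: [409.3, -298.1, 10.1]
eef_rot: [-3.141, -0.0, 1.265]
wrist_force: [-0.6, -0.7, -0.8]
finger_gap: 54.0
finger_force: 3.0
```

move_arm(moves=[[0,0,0,0],[0,0,0,0],[0.01,0,-0.019,0],[0.042,0,-0.019,0],[0.042,0,-0.019,0],[0.042,0,-0.019,0]], jaw=0.08)

```text
clock: 4.5
eef_pos: [422.4, -258.1, 29.8]
eef_rot: [3.141, 0.0, 1.266]
wrist_force: [-0.8, -0.1, -1.1]
finger_gap: 79.9
finger_force: 0.0
```

move_arm(moves=[[0,0,0,0],[0,0,0,0],[0,0,0,0],[0,0,0,0],[0,0,0,0]], jaw=0.045, squeeze=4)

```text
clock: 5.0
eef_pos: [421.9, -258.3, 29.1]
eef_rot: [-3.141, -0.0, 1.265]
wrist_force: [1.3, -0.2, -1.0]
finger_gap: 53.8
finger_force: 4.0
```

move_arm(moves=[[0.004,0,0.0015,0],[0.0084,0,0.0015,0],[0.0125,0,0.002,0],[0.0167,0,0.003,0],[0.0207,0,0.004,0],[0.0247,0,0.0054,0],[0.0284,0,0.0073,0],[0.032,0,0.0095,0],[0.0355,0,0.012,0],[0.0386,0,0.0147,0],[0.0386,0,0.0147,0]])

```text
clock: 6.1
eef_pos: [433.7, -220.8, 14.0]
eef_rot: [-3.141, -0.0, 1.265]
wrist_force: [0.1, -0.4, -0.7]
finger_gap: 54.0
finger_force: 4.0
```

```bash
python3 tilt.py
```

```text
top 3

side 406
(-74, 13, 20, 24, 28) (-68, 48, 19, 25, 34) (-62, 45, -9, 31, 38) (-56, 48, -10, 38, 45) (-50, 54, 32, 46, 53) (-44, 52, 43, 53, 60) (-38, 55, 52, 62, 71) (-32, 27, 61, 66, 71) (-26, 12, 60, 63, 65) (-20, 7, 55, 57, 59) (-14, 10, 50, 53, 55) (-8, 11, 46, 49, 51) (-2, 8, 41, 42, 44) (4, 9, 36, 39, 41) (10, 4, 33, 35, 36)
```

move_arm(moves=[[0.003,0,0.002,0],[0.006,0,0.004,0],[0.009,0,0.007,0],[0.012,0,0.009,0],[0.012,0,0.009,0]])

```text
clock: 6.7
eef_pos: [437.2, -209.4, 5.0]
eef_rot: [-3.141, -0.0, 1.265]
wrist_force: [-0.3, -0.7, -0.3]
finger_gap: 54.2
finger_force: 4.0
```

```bash
python3 tilt.py
```

```text
top 5

side 338
(-74, 16, 37, 41, 43) (-68, 40, 38, 43, 48) (-62, 34, 39, 47, 52) (-56, 42, 45, 51, 59) (-50, 41, -1, 56, 62) (-44, 43, 52, 59, 67) (-38, 41, 58, 64, 70) (-32, 37, 62, 68, 75) (-26, 37, 67, 73, 77) (-20, 6, 71, 73, 75)
```

move_arm(moves=[[0,0,0,0],[0,0,0,0],[0,0,0,0],[0,0,0,0],[0,0,-0.05,0],[0,0,-0.09,0],[0,0,-0.09,0]], jaw=0.094)

```text
clock: 7.5
eef_pos: [439.4, -211.0, 100.2]
eef_rot: [3.134, 0.002, 1.265]
wrist_force: [0.1, 0.5, -0.8]
finger_gap: 93.9
finger_force: 0.0
```

```bash
cat > tin.py <<'E'
from h import *
import sys
x0,y0=map(float,sys.argv[1:3]); lo,hi=map(float,sys.argv[3:5])
for n in("top","side"):
    c=Cam(n); z=c.P[...,2]; H=c.hsv
    m=(z>lo)&(z<hi)&(abs(c.P[...,0]-x0)<55)&(abs(c.P[...,1]-y0)<55)
    if m.sum()>5: print(n,rect(c.P,m),"z",np.percentile(z[m],[5,50,95]).round(1))
E
python3 tin.py 430 -225 46 64; python3 go.py 430,-225,10,1.265
python3 - <<'E'
from h import *
c=Cam("side"); cv2.imwrite("pics/c.png",cv2.resize(c.frame[200:384,120:366],None,fx=3,fy=3))
E
```

```text
side (array([ 434.6, -220.8]), array([65.1, 54.2]), 72.5, 324) z [50.6 54.1 56.7]
[-0.0166 -0.0027  0.0858] turn -0.0 rows>= 2
tcp [ 437.4 -209.9   95.8] [3.14  0.    1.265] t 7.6 gap 93.8 F 0.0
```

View pics/c.png

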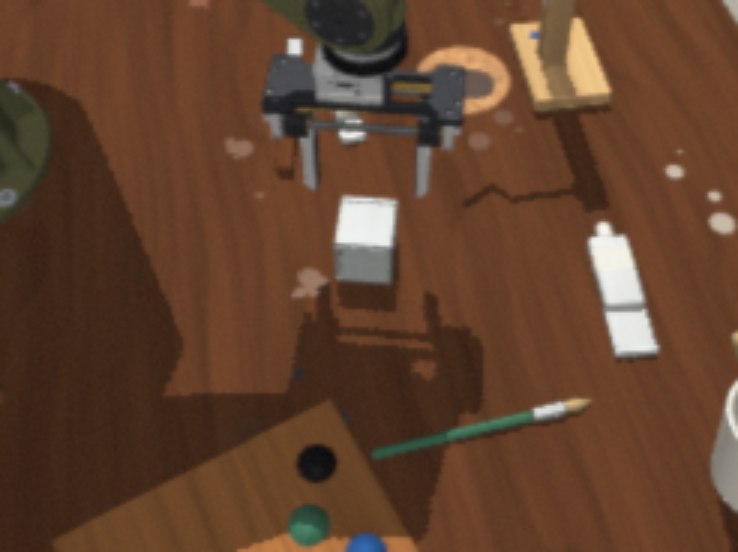

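The tin lies on its side: top face at (368,218), camera-facing end at (362,262). I'll check in depth that this end is the open mouth.

```bash
python3 - <<'E'
from h import *
np.set_printoptions(precision=0,suppress=True,linewidth=150)
c=Cam("side"); b=np.array([.301,.954]); a=np.array([.954,-.301]); ctr=np.array([434.6,-220.8])
d=c.P[...,:2]-ctr; u=d@b; v=d@a; z=c.P[...,2]
m=(abs(v)<22)&(abs(u)<45)&(z>2)&(z<60)
for h in range(2,60,6):
    k=m&(z>=h)&(z<h+6); 
    if k.sum(): print(h,k.sum(),np.percentile(u[k],[2,25,50,75,98]))
E
```

```text
2 113 [-41. -27. -18.  -8.   2.]
44 6 [-18. -16.  -9.   4.  29.]
50 224 [-31. -17.  -1.  15.  30.]
56 30 [-31. -19.  -2.  13.  25.]
```

The end facing the camera is open: the depth reads through to the inner wall. Step 1 is met, so I'll roll it on the same way, gripping high at its closed end.

```bash
python3 go.py 439.6,-198,25,1.265
```

```text
[ 0.0118 -0.0006  0.0693] turn -0.0 rows>= 2
tcp [ 436.7 -209.5   94.3] [-3.14  -0.     1.265] t 7.7 gap 93.6 F 0.0
```

move_arm(moves=[[0.012,0,0.03,0],[0.012,0,0.069,0],[0.012,0,0.069,0],[0.012,0,0.069,0],[0.012,0,0.069,0]])

```text
clock: 8.2
eef_pos: [441.5, -198.8, 27.7]
eef_rot: [3.14, 0.0, 1.265]
wrist_force: [0.4, 0.0, 0.2]
finger_gap: 93.6
finger_force: 0.0
```

move_arm(moves=[[0,0,0,0],[0,0,0,0],[0,0,0,0],[0,0,0,0],[0,0,0,0],[0,0,0,0]], jaw=0.045, squeeze=4)

```text
clock: 8.8
eef_pos: [440.9, -198.4, 26.5]
eef_rot: [3.142, -0.0, 1.265]
wrist_force: [-0.1, 0.2, 1.9]
finger_gap: 53.4
finger_force: 4.0
```

move_arm(moves=[[0.004,0,0.001,0],[0.008,0,0.001,0],[0.012,0,0.001,0],[0.016,0,0.001,0],[0.02,0,0.002,0],[0.0232,0,0.003,0],[0.0268,0,0.0045,0],[0.0304,0,0.006,0],[0.0337,0,0.008,0],[0.0369,0,0.0105,0],[0.04,0,0.013,0],[0.043,0,0.016,0]])

```text
clock: 10.0
eef_pos: [454.0, -157.1, 10.2]
eef_rot: [3.141, -0.0, 1.265]
wrist_force: [1.6, 1.2, 2.4]
finger_gap: 54.0
finger_force: 4.0
```

```bash
python3 tilt.py
```

```text
top 3

side 314
(-74, 5, 32, 33, 34) (-68, 21, 26, 30, 34) (-62, 7, -5, 28, 29) (-56, 8, 19, 22, 24) (-50, 8, 14, 16, 17) (-44, 6, 9, 10, 13) (-38, 22, 2, 69, 73) (-32, 19, -1, 68, 72) (-26, 42, -5, 0, 64) (-20, 39, -2, 6, 61) (-14, 47, 4, 13, 54) (-8, 42, 13, 19, 50) (-2, 32, 18, 24, 43) (4, 4, 33, 36, 36) (10, 5, 29, 31, 33)
```

move_arm(moves=[[0.003,0,0.002,0],[0.006,0,0.004,0],[0.009,0,0.006,0],[0.012,0,0.0075,0],[0.015,0,0.0075,0],[0.018,0,0.0075,0],[0.018,0,0.0075,0]])

```text
clock: 10.8
eef_pos: [459.3, -139.8, 2.9]
eef_rot: [-3.141, -0.0, 1.265]
wrist_force: [0.5, 0.0, -2.1]
finger_gap: 54.1
finger_force: 4.0
```

```bash
python3 tilt.py
```

```text
top 4

side 273
(-74, 8, 48, 50, 53) (-68, 14, 45, 49, 52) (-56, 3, 24, 27, 29) (-50, 3, 15, 17, 18) (-44, 3, 9, 10, 11) (-38, 3, 2, 4, 4) (-32, 26, 4, 10, 13) (-26, 40, 6, 13, 78) (-20, 48, 10, 17, 75) (-14, 32, 11, 21, 60) (-8, 35, 20, 25, 52) (-2, 39, 22, 29, 43) (4, 13, 25, 29, 33)
```

move_arm(moves=[[0.003,0,0.001,0],[0.006,0,0.001,0],[0.009,0,0.001,0],[0.009,0,0.001,0]])

```text
clock: 11.3
eef_pos: [462.1, -131.3, 2.0]
eef_rot: [3.142, -0.0, 1.265]
wrist_force: [0.7, 0.7, -0.7]
finger_gap: 54.1
finger_force: 4.0
```

move_arm(moves=[[0,0,0,0],[0,0,0,0],[0,0,0,0],[0,0,0,0],[0,0,-0.05,0],[0,0,-0.1,0],[0,0,-0.1,0]], jaw=0.094)

```text
clock: 12.0
eef_pos: [464.6, -132.6, 107.7]
eef_rot: [3.132, 0.0, 1.265]
wrist_force: [-0.2, -0.1, -0.4]
finger_gap: 94.4
finger_force: 0.0
```

```bash
python3 tin.py 455 -150 45 68;  python3 - <<'E'
from h import *
c=Cam("side"); cv2.imwrite("pics/d.png",cv2.resize(c.frame[180:364,150:396],None,fx=3,fy=3))
E
```

```text
side (array([ 459.8, -140.6]), array([60. , 55.7]), 75.9, 183) z [46.4 57.9 63.3]
```

View pics/d.png

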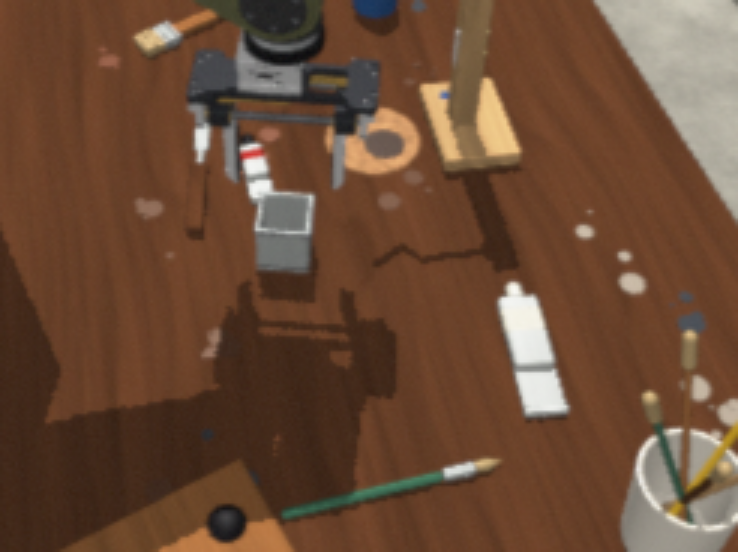

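The tin now stands mouth-up: its open mouth is at (285,213). I'll carry it to a spot beside the mat, away from the hook, and push it in from there.

```bash
python3 go.py 458.5,-139,21,1.265
```

```text
[-0.008  -0.0007  0.0805] turn -0.0 rows>= 2
tcp [ 461.6 -131.6  101.5] [-3.141 -0.     1.265] t 12.2 gap 94.2 F 0.0
```

move_arm(moves=[[-0.008,0,0.03,0],[-0.008,0,0.08,0],[-0.008,0,0.08,0],[-0.008,0,0.08,0],[-0.008,0,0.08,0]])

```text
clock: 12.65
eef_pos: [460.4, -139.5, 23.6]
eef_rot: [3.14, 0.0, 1.265]
wrist_force: [0.3, -0.3, -0.6]
finger_gap: 93.7
finger_force: 0.0
```

move_arm(moves=[[0,0,0,0],[0,0,0,0],[0,0,0,0],[0,0,0,0],[0,0,0,0],[0,0,-0.03,0],[0,0,-0.06,0],[0,0,-0.06,0]], jaw=0.045, squeeze=12)

```text
clock: 13.45
eef_pos: [461.2, -139.9, 85.2]
eef_rot: [3.136, 0.0, 1.265]
wrist_force: [0.0, 0.2, -0.6]
finger_gap: 54.2
finger_force: 12.0
```

```bash
python3 go.py 587,-90,80,-0.07 587,-90,21,-0.07
```

```text
[0.0854 0.1049 0.0057] turn 1.335 rows>= 9
[0.0855 0.1046 0.0647] turn 1.335 rows>= 9
tcp [ 461.2 -139.9   85.2] [3.136 0.    1.265] t 13.4 gap 54.2 F 11.99
```

move_arm(moves=[[0.086,0.105,0,1.335],[0.086,0.105,0,1.335],[0.086,0.105,0,1.335],[0.086,0.105,0,1.335],[0.086,0.105,0,1.335],[0.086,0.105,0,1.335],[0.086,0.105,0,1.335],[0.086,0.105,0,1.335],[0.086,0.105,0,1.335],[0.086,0.105,0,1.335],[0.086,0.105,0,1.335],[0.086,0.105,0,1.335]])

```text
clock: 14.65
eef_pos: [585.5, -88.9, 81.6]
eef_rot: [-3.141, 0.001, -0.067]
wrist_force: [0.5, 0.2, -1.3]
finger_gap: 53.8
finger_force: 12.0
```

```bash
python3 go.py 587,-90,21,-0.07; python3 tin.py 587 -90 105 140
```

```text
[0.0016 0.001  0.0606] turn 0.003 rows>= 2
tcp [585.5 -88.9  81.6] [-3.141e+00  1.000e-03 -6.700e-02] t 14.7 gap 53.8 F 11.99
side (array([573.4, -98.6]), array([45.2, 73.4]), 36.4, 113) z [105.9 115.7 132.5]
```

move_arm(moves=[[0.002,0,0.03,0],[0.002,0,0.055,0],[0.002,0,0.0605,0],[0.002,0,0.0605,0],[0.002,0,0.0605,0]])

```text
clock: 15.25
eef_pos: [587.6, -89.1, 21.6]
eef_rot: [-3.142, 0.0, -0.069]
wrist_force: [-0.1, -0.1, -0.7]
finger_gap: 53.9
finger_force: 12.0
```

move_arm(moves=[[0,0,0,0],[0,0,0,0],[0,0,0,0],[0,0,0,0],[0,0,-0.05,0],[0,0,-0.08,0],[0,0.05,-0.08,0],[0,0.1,-0.08,0],[0,0.115,-0.08,0],[0,0.115,-0.08,0],[0,0.115,-0.08,0]], jaw=0.094)

```text
clock: 16.35
eef_pos: [579.5, -203.1, 101.2]
eef_rot: [-3.141, 0.0, -0.07]
wrist_force: [-0.6, 0.6, 0.1]
finger_gap: 94.1
finger_force: 0.0
```

```bash
python3 tin.py 587 -90 50 68; python3 go.py 590,-205,12,-0.07
```

```text
top (array([585.4, -87.3]), array([55.5, 57.9]), 84.5, 109) z [51.9 59.2 64.4]
side (array([576.8, -89.1]), array([59.8, 37.5]), 79.6, 81) z [51.7 59.9 63.7]
[0.0104 0.0019 0.0894] turn 0.001 rows>= 2
tcp [ 579.7 -202.4  101.4] [-3.141  0.    -0.069] t 16.4 gap 94.3 F 0.0
```

move_arm(moves=[[-0.001,0,0.045,0],[-0.001,0,0.089,0],[-0.001,0,0.089,0],[-0.001,-0.02,0.089,0],[-0.001,-0.03,0.089,0],[-0.001,-0.04,0.089,0],[-0.001,-0.05,0.089,0],[-0.001,-0.06,0.089,0],[-0.001,-0.07,0.089,0],[-0.001,-0.08,0.089,0],[-0.001,-0.08,0.089,0]])

```text
clock: 17.55
eef_pos: [584.2, -122.6, 12.4]
eef_rot: [-3.141, 0.0, -0.069]
wrist_force: [1.0, 0.3, 1.6]
finger_gap: 94.0
finger_force: 0.0
```

```bash
python3 tin.py 592 -35 52 68; python3 go.py 590,-205,12,-0.07
```

```text
top (array([588.6, -21.8]), array([29. , 56.2]), 85.9, 39) z [56.3 60.8 64.9]
side (array([574.4, -46. ]), array([35.4, 73.2]), 32.8, 37) z [54.3 60.5 65.6]
[0.0115 0.0807 0.0004] turn 0.0 rows>= 2
tcp [ 584.1 -123.7   12.4] [-3.142  0.    -0.07 ] t 17.6 gap 93.9 F 0.0
```

move_arm(moves=[[0,-0.008,0,0],[0,-0.016,0,0],[0,-0.024,0,0],[0,-0.031,0,0],[0,-0.037,0,0],[0,-0.037,0,0],[0,-0.037,0,0]])

```text
clock: 18.35
eef_pos: [586.8, -86.9, 12.5]
eef_rot: [-3.142, -0.0, -0.07]
wrist_force: [-0.2, -0.1, -0.3]
finger_gap: 94.1
finger_force: 0.0
```

move_arm(moves=[[0,0.02,0,0],[0,0.05,0,0],[0,0.1,0,0],[0,0.15,0,0],[0,0.15,-0.05,0],[0,0.15,-0.1,0],[0,0.15,-0.1,0]])

```text
clock: 19.05
eef_pos: [578.6, -238.6, 119.5]
eef_rot: [3.138, -0.01, -0.071]
wrist_force: [0.0, -0.6, 0.3]
finger_gap: 94.2
finger_force: 0.0
```

```bash
python3 tin.py 593 2 52 68; python3 - <<'E'
from h import *
c=Cam("top"); d=Cam("side"); cv2.imwrite("pics/e.png",np.hstack([cv2.resize(c.frame[100:260,150:310],(400,400)),cv2.resize(d.frame[130:290,200:360],(400,400))]))
E
```

```text
top (array([590.4,   2. ]), array([52.5, 58.1]), 85.5, 88) z [54.1 59.8 63.4]
side (array([583. ,   1.3]), array([60.7, 38.8]), 79.6, 70) z [53.2 59.4 64.2]
```

View pics/e.png

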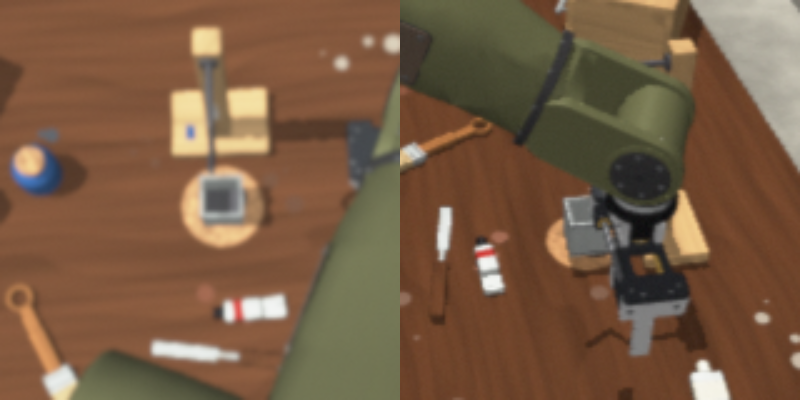

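The tin sits on the mat under the hook, open mouth at (222,197) in the left view, and it measures about (592,1). Next is the brush, routed on the robot's side of the stand.

move_arm(moves=[[-0.161,-0.168,0,0],[-0.161,-0.168,0,0],[-0.161,-0.168,0,0],[-0.161,-0.168,0,0],[-0.161,-0.168,0,0],[-0.204,-0.356,0,0],[-0.204,-0.356,0,0],[-0.204,-0.356,0,0],[-0.204,-0.356,0,0],[-0.204,-0.356,0,0],[-0.204,-0.356,0,0]])

```text
clock: 20.35
eef_pos: [397.0, 133.2, 111.5]
eef_rot: [3.141, 0.002, -0.068]
wrist_force: [-0.2, -0.5, 0.9]
finger_gap: 93.9
finger_force: 0.0
```

```bash
python3 go.py 492.8,281.8,60,0.389
```

```text
[ 0.0856 -0.1548  0.0512] turn -0.457 rows>= 4
tcp [397.  133.2 111.5] [ 3.141e+00  2.000e-03 -6.800e-02] t 20.4 gap 93.9 F 0.0
```

move_arm(moves=[[0.0856,-0.1548,0.0512,-0.457],[0.0856,-0.1548,0.0512,-0.457],[0.0856,-0.1548,0.0512,-0.457],[0.0856,-0.1548,0.0512,-0.457],[0.0856,-0.1548,0.0512,-0.457],[0.0856,-0.1548,0.0512,-0.457],[0.0856,-0.1548,0.0512,-0.457],[0.0856,-0.1548,0.0512,-0.457]], jaw=0.07)

```text
clock: 21.15
eef_pos: [494.1, 280.1, 61.8]
eef_rot: [-3.142, -0.001, 0.385]
wrist_force: [0.5, 0.8, 0.1]
finger_gap: 70.2
finger_force: 0.0
```

```bash
python3 go.py 492.8,281.8,2,0.389; python3 - <<'E'
from h import *
S=manip.read_state(); R=Ro.from_euler('xyz',S["eef_rot"]).as_matrix(); np.set_printoptions(precision=1,suppress=True)
for n in("top","side"):
    c=Cam(n); H=c.hsv; g=np.array([[c.plane((u,v),8) for u in range(512)] for v in range(384)]); Q=(g-[*S["eef_pos"][:2],8])@R
    m=(abs(Q[...,1])<45)&(Q[...,0]>-180)&(Q[...,0]<45)&(H[...,2]>115)&(c.P[...,2]<22)
    q=Q[m]; print(n,len(q),"x range",q[:,0].min() if len(q) else 0,q[:,0].max() if len(q) else 0)
    for x in range(-180,45,15):
        k=q[(q[:,0]>=x)&(q[:,0]<x+15)]
        if len(k)>2: print((x+7,len(k),round((k[:,1].min()+k[:,1].max())/2,1),round(np.ptp(k[:,1]))),end=" ")
    print()
E
```

```text
[-0.0006 -0.0021  0.0598] turn -0.004 rows>= 2
tcp [494.1 280.1  61.8] [-3.142e+00 -1.000e-03  3.850e-01] t 21.1 gap 70.2 F 0.0
top 277 x range -179.9892154239043 9.175068662847588
(-173, 41, np.float64(31.9), 26) (-158, 27, np.float64(35.3), 19) (-143, 28, np.float64(34.2), 20) (-128, 38, np.float64(28.9), 30) (-113, 47, np.float64(27.3), 33) (-98, 39, np.float64(31.3), 27) (-8, 39, np.float64(26.8), 36) (7, 17, np.float64(27.4), 35) 
side 244 x range -178.02559411370464 29.178156178968386
(-173, 4, np.float64(8.7), 22) (-158, 26, np.float64(-3.0), 47) (-143, 37, np.float64(-9.7), 61) (-128, 30, np.float64(-4.1), 44) (-113, 30, np.float64(-10.4), 60) (-98, 16, np.float64(-4.1), 35) (-83, 17, np.float64(-2.2), 23) (-68, 16, np.float64(-5.7), 23) (-53, 12, np.float64(-6.4), 20) (-38, 20, np.float64(-16.0), 41) (-23, 4, np.float64(-20.3), 38) (-8, 5, np.float64(0.3), 33) (7, 17, np.float64(-0.2), 38) (22, 10, np.float64(-8.6), 32)
```

move_arm(moves=[[-0.001,-0.002,0.03,-0.004],[-0.001,-0.002,0.055,-0.004],[-0.001,-0.002,0.0595,-0.004],[-0.001,-0.002,0.0595,-0.004],[-0.001,-0.002,0.0595,-0.004]])

```text
clock: 21.75
eef_pos: [492.6, 282.7, 2.7]
eef_rot: [-3.142, -0.001, 0.391]
wrist_force: [1.1, -0.5, -0.1]
finger_gap: 69.9
finger_force: 0.0
```

move_arm(moves=[[0,0,0,0],[0,0,0,0],[0,0,0,0],[0,0,0,0],[0,0,0,0],[0,0,0,0]], jaw=0.02, squeeze=3)

```text
clock: 22.35
eef_pos: [492.3, 282.7, 1.8]
eef_rot: [-3.142, -0.0, 0.391]
wrist_force: [-0.2, -0.0, 1.0]
finger_gap: 35.1
finger_force: 3.0
```

move_arm(moves=[[0,0,-0.02,0],[0,0,-0.05,0],[0,0,-0.08,0],[0,0,-0.11,0],[0,0,-0.14,0],[0,0,-0.17,0],[0,0,-0.2,0],[0,0,-0.2,0],[0,0,-0.2,0]])

```text
clock: 23.25
eef_pos: [492.2, 282.7, 201.6]
eef_rot: [-3.142, -0.0, 0.391]
wrist_force: [0.0, -0.2, -1.2]
finger_gap: 34.5
finger_force: 3.0
```

```bash
cat > br.py <<'E'
from h import *
S=manip.read_state(); R=Ro.from_euler('xyz',S["eef_rot"]).as_matrix(); np.set_printoptions(precision=1,suppress=True)
print(S["eef_pos"],S["finger_gap"],S["finger_force"])
for n in("top","side"):
    c=Cam(n); Q=(c.P-S["eef_pos"])@R; H=c.hsv
    m=(abs(Q[...,1])<30)&(abs(Q[...,0])<185)&(Q[...,2]>-25)&(c.P[...,2]>22)&(c.z_map>0); q=Q[m]; print(n,len(q))
    for z in range(-20,180,15):
        k=q[(q[:,2]>=z)&(q[:,2]<z+15)]
        if len(k)>2: print((z+7,len(k),"x",np.percentile(k[:,0],[5,50,95]).round(),"y",np.percentile(k[:,1],[5,50,95]).round()))
E
python3 br.py
```

```text
[492.2 282.7 201.6] 34.548619265549895 2.9999780782236485
top 158
(-13, 8, 'x', array([-11., -10.,  -4.]), 'y', array([18., 24., 27.]))
(92, 5, 'x', array([ 7.,  9., 14.]), 'y', array([-2.,  6.,  7.]))
(107, 16, 'x', array([10., 14., 21.]), 'y', array([ 5., 11., 15.]))
(122, 6, 'x', array([11., 13., 19.]), 'y', array([-4., 11., 15.]))
(137, 6, 'x', array([14., 16., 25.]), 'y', array([-3., 11., 15.]))
(152, 47, 'x', array([ 17., 148., 164.]), 'y', array([-10.,   0.,  17.]))
(167, 62, 'x', array([132., 149., 167.]), 'y', array([-12.,   1.,  17.]))
side 356
(-13, 36, 'x', array([-9., -2.,  7.]), 'y', array([-22.,  -8.,  30.]))
(2, 20, 'x', array([-8.,  1.,  7.]), 'y', array([-21., -10.,  23.]))
(17, 11, 'x', array([1., 2., 8.]), 'y', array([-9.,  3.,  9.]))
(32, 11, 'x', array([ 3.,  5., 10.]), 'y', array([-3.,  7., 10.]))
(47, 16, 'x', array([ 4.,  7., 13.]), 'y', array([-4.,  6., 11.]))
(62, 14, 'x', array([ 5.,  9., 14.]), 'y', array([-8.,  9., 14.]))
(77, 15, 'x', array([ 6., 10., 18.]), 'y', array([-5.,  8., 14.]))
(92, 12, 'x', array([ 8., 12., 17.]), 'y', array([-9.,  8., 12.]))
(107, 20, 'x', array([11., 14., 21.]), 'y', array([-9., 10., 18.]))
(122, 21, 'x', array([13., 15., 23.]), 'y', array([-18.,   8.,  22.]))
(137, 18, 'x', array([15., 17., 24.]), 'y', array([-4., 15., 20.]))
(152, 65, 'x', array([ 18., 137., 166.]), 'y', array([-19.,   1.,  21.]))
(167, 69, 'x', array([120., 140., 163.]), 'y', array([-22.,   7.,  26.]))
(182, 12, 'x', array([121., 126., 140.]), 'y', array([-7., 14., 27.]))
```

The brush swung to hang almost vertical, leaning about 7° toward tool +x. A half turn of the tool makes that lean help the ring slide down the 45° hook, so I'll turn while rising and crossing over.

```bash
python3 go.py 450,150,295,1.73
```

```text
[-0.0893  0.1066 -0.0944] turn -1.339 rows>= 9
tcp [491.8 282.5 200.4] [3.141e+00 2.000e-03 3.910e-01] t 23.4 gap 34.8 F 3.0
```

move_arm(moves=[[-0.01,0.012,-0.01,-0.13],[-0.02,0.024,-0.02,-0.26],[-0.03,0.036,-0.03,-0.39],[-0.04,0.048,-0.04,-0.52],[-0.05,0.06,-0.05,-0.65],[-0.06,0.072,-0.06,-0.78],[-0.07,0.084,-0.07,-0.91],[-0.08,0.096,-0.08,-1.04],[-0.089,0.106,-0.09,-1.17],[-0.089,0.106,-0.094,-1.3],[-0.089,0.106,-0.094,-1.339],[-0.089,0.106,-0.094,-1.339]], squeeze=4)

```text
clock: 24.55
eef_pos: [450.2, 150.7, 294.8]
eef_rot: [-3.14, 0.0, 1.73]
wrist_force: [0.3, -0.5, -1.0]
finger_gap: 34.3
finger_force: 4.0
```

```bash
python3 go.py 510,8,295,3.07
```

```text
[-0.1504  0.0364 -0.0002] turn -1.34 rows>= 9
tcp [450.2 150.7 294.8] [-3.14  0.    1.73] t 24.6 gap 34.3 F 4.0
```

move_arm(moves=[[-0.015,0.004,0,-0.13],[-0.03,0.008,0,-0.26],[-0.045,0.012,0,-0.39],[-0.06,0.016,0,-0.52],[-0.075,0.02,0,-0.65],[-0.09,0.024,0,-0.78],[-0.105,0.028,0,-0.91],[-0.12,0.032,0,-1.04],[-0.135,0.034,0,-1.17],[-0.15,0.036,0,-1.3],[-0.15,0.036,0,-1.34],[-0.15,0.036,0,-1.34]])

```text
clock: 25.75
eef_pos: [509.6, 8.2, 294.8]
eef_rot: [3.142, -0.002, 3.068]
wrist_force: [-0.0, -0.3, -0.6]
finger_gap: 34.7
finger_force: 4.0
```

move_arm(moves=[[0,0,0,0],[0,0,0,0],[0,0,0,0],[0,0,0,0],[0,0,0,0],[0,0,0,0]])

```text
clock: 26.35
eef_pos: [509.7, 8.4, 295.8]
eef_rot: [3.142, 0.0, 3.07]
wrist_force: [-0.5, -0.6, -0.1]
finger_gap: 34.4
finger_force: 4.0
```

```bash
python3 br.py; python3 go.py 558,4.5,293,3.07;  python3 - <<'E'
from h import *
c=Cam("top"); d=Cam("side"); cv2.imwrite("pics/f.png",np.hstack([cv2.resize(c.frame[90:230,180:320],(400,400)),cv2.resize(d.frame[80:270,150:340],(400,400))]))
for n,c in(("t",c),("s",d)):
    P=c.P; m=(P[...,2]>255)&(P[...,2]<306)&(P[...,0]>545)&(P[...,0]<672)&(abs(P[...,1])<25); k=P[m]
    if len(k)>5:
        for x in range(545,672,12):
            q=k[(k[:,0]>=x)&(k[:,0]<x+12)]
            if len(q): print(n,x+6,len(q),np.median(q,0).round(1))
E
```

```text
[509.7   8.4 295.8] 34.41991009249499 3.9999517900287174
top 248
(-13, 60, 'x', array([-178., -170.,   10.]), 'y', array([-11.,   2.,  20.]))
(2, 53, 'x', array([-174., -159.,    8.]), 'y', array([-11.,   1.,  15.]))
(17, 18, 'x', array([-174., -172.,    6.]), 'y', array([-12.,   1.,  14.]))
(32, 17, 'x', array([-174., -173., -172.]), 'y', array([-11.,  -3.,  15.]))
(47, 15, 'x', array([-178., -173., -172.]), 'y', array([-13.,  -5.,  13.]))
(62, 15, 'x', array([-179., -173., -170.]), 'y', array([-13.,  -4.,  16.]))
(77, 13, 'x', array([-174., -173., -172.]), 'y', array([-12.,  -4.,  14.]))
(92, 13, 'x', array([-174., -173., -171.]), 'y', array([-11.,  -3.,  15.]))
side 1037
(-13, 69, 'x', array([-181., -143.,    8.]), 'y', array([-29., -10.,  19.]))
(2, 110, 'x', array([-182., -126.,    4.]), 'y', array([-18.,  -4.,   4.]))
(17, 59, 'x', array([-183.,  -89.,    8.]), 'y', array([-16.,  -6.,   2.]))
(32, 43, 'x', array([-182., -175.,    9.]), 'y', array([-16.,  -7.,   9.]))
(47, 40, 'x', array([-183.,  -86.,   13.]), 'y', array([-16., -10.,   5.]))
(62, 42, 'x', array([-182., -175.,  
[... 454 characters left out ...]
74.,   25.]), 'y', array([-18., -13.,   7.]))
(167, 21, 'x', array([-183., -176., -174.]), 'y', array([-17., -12.,   5.]))
(182, 17, 'x', array([-185., -176., -175.]), 'y', array([-15., -13.,   4.]))
[-0.0485 -0.0004  0.0028] turn -0.0 rows>= 1
tcp [509.6   8.4 295.8] [ 3.142 -0.     3.07 ] t 26.4 gap 34.7 F 4.0
t 647 9 [ 6.478e+02 -6.000e-01  3.005e+02]
t 659 11 [659.2  -1.5 300.4]
t 671 9 [668.4  -2.2 299.2]
s 563 9 [563.5   0.6 296.4]
s 575 13 [574.1  -0.9 287.1]
s 587 13 [586.8  -2.8 273.4]
s 599 17 [599.2  -2.  276.2]
s 611 17 [610.2  -1.8 294.7]
s 623 11 [623.3  -3.6 299.4]
s 635 11 [634.9  -4.  299.2]
s 647 8 [648.5  -4.9 298.5]
s 659 11 [658.9  -5.4 299.9]
s 671 9 [668.7  -6.  298.3]
```

View pics/f.png

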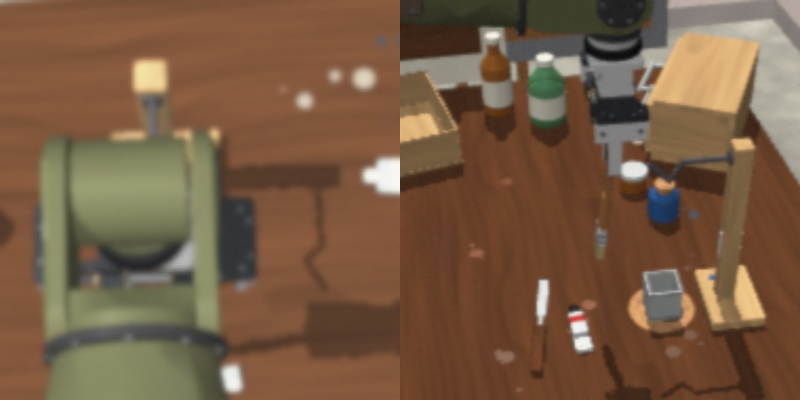

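The side view shows the brush hanging, bristles down at (601,255), with the hook tip ahead of it at (650,165). I'll check the eye height from the bristle end.

```bash
python3 - <<'E'
from h import *
S=manip.read_state(); R=Ro.from_euler('xyz',S["eef_rot"]).as_matrix()
d=Cam("side"); Q=(d.P-S["eef_pos"])@R
m=(abs(Q[...,1])<28)&(abs(Q[...,0])<45)&(Q[...,2]>20)&(Q[...,2]<185)&(d.P[...,2]>60); q=Q[m]
vv,uu=np.nonzero(m); print(q[:,2].max(), np.sort(q[:,2])[-8:].round(1), uu.min(),uu.max(),vv.max())
for v in range(vv.max()-8,vv.max()+3): print(v,[tuple(d.frame[v,u]) for u in range(int(uu[vv>vv.max()-4].mean())-1,int(uu[vv>vv.max()-4].mean())+2)])
# row v of bristle end -> height at the plane x = tip
k=q[q[:,2]>110]; print("tilt fit x,y vs z",np.polyfit(q[:,2],q[:,0],1),np.polyfit(q[:,2],q[:,1],1), "ferrule y range",np.percentile(k[:,1],[1,99]))
x=np.median(k[:,0]); u=uu[vv>vv.max()-4].mean()
for v in(vv.max(),vv.max()+1):
    r=d.ray((u,v+.5)); p=d.o+r*((S["eef_pos"]+R@[0,0,150])[1]-d.o[1])/r[1]; print(v,p.round(1),"below TCP",(S["eef_pos"][2]-p[2]).round(1))
E
```

```text
156.125250952454 [148.2 150.3 151.4 151.6 151.8 154.  154.6 156.1] 242 249 202
194 [(np.uint8(72), np.uint8(85), np.uint8(97)), (np.uint8(98), np.uint8(101), np.uint8(103)), (np.uint8(105), np.uint8(108), np.uint8(105))]
195 [(np.uint8(72), np.uint8(89), np.uint8(101)), (np.uint8(89), np.uint8(93), np.uint8(96)), (np.uint8(97), np.uint8(98), np.uint8(96))]
196 [(np.uint8(72), np.uint8(93), np.uint8(108)), (np.uint8(103), np.uint8(110), np.uint8(114)), (np.uint8(117), np.uint8(121), np.uint8(121))]
197 [(np.uint8(65), np.uint8(91), np.uint8(110)), (np.uint8(78), np.uint8(102), np.uint8(116)), (np.uint8(83), np.uint8(105), np.uint8(119))]
198 [(np.uint8(63), np.uint8(89), np.uint8(108)), (np.uint8(68), np.uint8(98), np.uint8(117)), (np.uint8(73), np.uint8(102), np.uint8(120))]
199 [(np.uint8(62), np.uint8(91), np.uint8(110)), (np.uint8(68), np.uint8(98), np.uint8(118)), (np.uint8(72), np.uint8(103), np.uint8(121))]
200 [(np.uint8(63), np.uint8(91), np.uint8(113)), (np.uint8(70), np.uint8(99), np.uint8(118)), (np.uint8(70), np.uint8(100), np.uint8(118))]
201 [(np.uint8(62), np.uint8(89), np.uint8(111)), (np.uint8(71), np.uint8(100), np.uint8(119)), (np.uint8(69), np.uint8(99), np.uint8(118))]
202 [(np.uint8(59), np.uint8(85), np.uint8(111)), (np.uint8(67), np.uint8(98), np.uint8(118)), (np.uint8(67), np.uint8(96), np.uint8(117))]
203 [(np.uint8(47), np.uint8(69), np.uint8(106)), (np.uint8(48), np.uint8(73), np.uint8(110)), (np.uint8(51), np.uint8(76), np.uint8(114))]
204 [(np.uint8(42), np.uint8(64), np.uint8(104)), (np.uint8(41), np.uint8(66), np.uint8(107)), (np.uint8(43), np.uint8(66), np.uint8(107))]
tilt fit x,y vs z [0.12132928 3.11433077] [-0.04354295 -4.32883893] ferrule y range [-21.17330675  18.68745652]
202 [492.    8.4 124.8] below TCP 171.0
203 [492.    8.4 120.4] below TCP 175.4
```

move_arm(moves=[[-0.02,-0.0005,0,0],[-0.042,-0.0005,0,0],[-0.047,-0.0005,0,0],[-0.051,-0.0005,0,0],[-0.055,-0.0005,0,0],[-0.057,-0.0005,0.001,0],[-0.057,-0.0005,0.001,0]])

```text
clock: 27.3
eef_pos: [566.3, 3.8, 294.7]
eef_rot: [3.142, -0.0, 3.07]
wrist_force: [-0.3, 0.1, -0.7]
finger_gap: 34.7
finger_force: 4.0
```

```bash
python3 go.py 558,4.5,293,3.07; python3 - <<'E'
from h import *
S=manip.read_state();print(S["wrist_force"],S["moment"])
d=Cam("side"); cv2.imwrite("pics/g.png",cv2.resize(d.frame[120:220,220:345],None,fx=5,fy=5,interpolation=cv2.INTER_CUBIC))
E
```

```text
[0.0083 0.0001 0.0017] turn -0.0 rows>= 1
tcp [566.3   3.8 294.7] [ 3.142 -0.     3.07 ] t 27.3 gap 34.7 F 4.0
[-0.28757193  0.13692714 -0.70712322] [ 0.05721252 -0.11906559  0.0153768 ]
```

View pics/g.png

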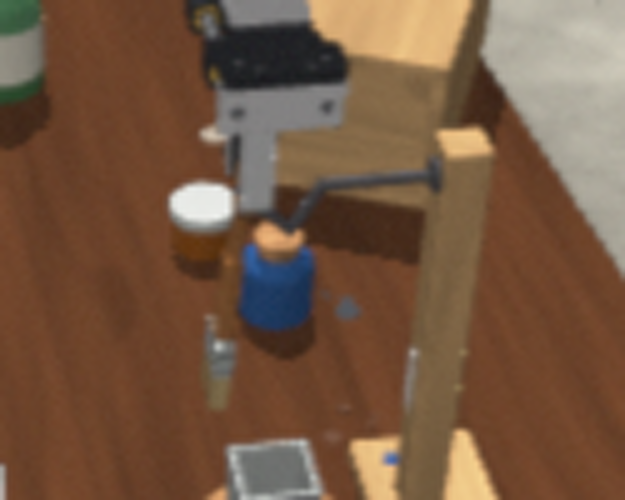

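The hook tip has gone in behind the finger at (275,215) with no reaction force, and the brush still hangs undisturbed. I'll follow the wire down.

move_arm(moves=[[-0.004,0,0.004,0],[-0.008,0,0.009,0],[-0.012,0,0.013,0],[-0.016,0,0.017,0],[-0.016,0,0.017,0]])

```text
clock: 27.85
eef_pos: [582.6, 2.6, 276.7]
eef_rot: [-3.142, -0.001, 3.07]
wrist_force: [-0.4, 0.0, -0.9]
finger_gap: 34.3
finger_force: 4.0
```

```bash
python3 br.py | awk '/side/{f=1} f' ; python3 -c "
from h import *
S=manip.read_state();print(S['wrist_force'],S['moment'])"
```

```text
side 1408
(-13, 109, 'x', array([-128.,  -31.,   12.]), 'y', array([-29.,  -9.,  18.]))
(2, 67, 'x', array([-129., -106.,    7.]), 'y', array([-22., -14.,   8.]))
(17, 58, 'x', array([-128., -103.,    7.]), 'y', array([-16., -12.,   6.]))
(32, 64, 'x', array([-129., -107.,    8.]), 'y', array([-17., -13.,   4.]))
(47, 61, 'x', array([-126., -103.,   11.]), 'y', array([-16., -11.,   7.]))
(62, 64, 'x', array([-130., -105.,   13.]), 'y', array([-15., -12.,   3.]))
(77, 62, 'x', array([-128., -106.,   14.]), 'y', array([-17., -13.,   5.]))
(92, 58, 'x', array([-128., -103.,   16.]), 'y', array([-16., -11.,   6.]))
(107, 67, 'x', array([-127., -103.,   18.]), 'y', array([-17., -13.,  12.]))
(122, 64, 'x', array([-128., -103.,   19.]), 'y', array([-18., -14.,   6.]))
(137, 61, 'x', array([-126., -103.,   20.]), 'y', array([-19., -15.,  12.]))
(152, 51, 'x', array([-128., -107.,   21.]), 'y', array([-19., -14.,   7.]))
(167, 32, 'x', array([-129., -114., -102.]), 'y', array([-16., -14.,  -4.]))
(182, 39, 'x', array([-128., -110., -102.]), 'y', array([-16., -14.,  10.]))
[ 0.63146209 -0.19804949 -0.81298051] [ 0.09861998 -0.15249315 -0.02807959]
```

move_arm(moves=[[-0.004,0,0.004,0],[-0.008,0,0.009,0],[-0.011,0,0.014,0],[-0.013,0,0.018,0],[-0.013,0,0.02,0],[-0.013,0,0.02,0]])

```text
clock: 28.55
eef_pos: [595.6, 1.7, 257.8]
eef_rot: [3.142, 0.001, 3.07]
wrist_force: [0.6, -0.2, 2.8]
finger_gap: 34.8
finger_force: 4.0
```

move_arm(moves=[[0,0,0,0],[0,0,0,0],[0,0,0,0],[0,0,0,0],[0,0,0,0]], jaw=0.042)

```text
clock: 29.05
eef_pos: [595.4, 1.8, 257.7]
eef_rot: [3.142, -0.0, 3.07]
wrist_force: [-0.2, -0.0, -0.3]
finger_gap: 42.1
finger_force: 0.0
```

```bash
python3 br.py | awk '/side/{f=1} f' ; python3 -c "
from h import *
S=manip.read_state();print(S['wrist_force'],S['eef_pos'])
d=Cam('side'); cv2.imwrite('pics/i.png',cv2.resize(d.frame[120:240,220:345],None,fx=4.8,fy=4.8,interpolation=cv2.INTER_CUBIC))"
```

```text
side 1229
(-13, 64, 'x', array([-116.,  -92.,    9.]), 'y', array([-17., -13.,  22.]))
(2, 55, 'x', array([-116.,  -95.,    7.]), 'y', array([-16., -13.,   6.]))
(17, 57, 'x', array([-115.,  -93.,    7.]), 'y', array([-16., -13.,   6.]))
(32, 58, 'x', array([-113.,  -94.,    7.]), 'y', array([-16., -13.,   5.]))
(47, 64, 'x', array([-115.,  -90.,   10.]), 'y', array([-17., -12.,   5.]))
(62, 61, 'x', array([-116.,  -91.,   11.]), 'y', array([-17., -12.,   6.]))
(77, 54, 'x', array([-116.,  -93.,   11.]), 'y', array([-16., -13.,  -0.]))
(92, 55, 'x', array([-114.,  -91.,   11.]), 'y', array([-16., -12.,   2.]))
(107, 66, 'x', array([-115.,  -90.,   12.]), 'y', array([-19., -14.,   7.]))
(122, 60, 'x', array([-113.,  -89.,   12.]), 'y', array([-21., -15.,  11.]))
(137, 55, 'x', array([-115.,  -91.,   12.]), 'y', array([-21., -13.,  10.]))
(152, 49, 'x', array([-115.,  -93.,   12.]), 'y', array([-20., -13.,   9.]))
(167, 36, 'x', array([-116., -100.,  -89.]), 'y', array([-17., -14.,  -1.]))
(182, 30, 'x', array([-117.,  -99.,  -89.]), 'y', array([-17., -14.,   5.]))
[-0.09603251 -0.64705413  0.46587252] [595.3774639    1.71192223 257.71255576]
```

View pics/i.png

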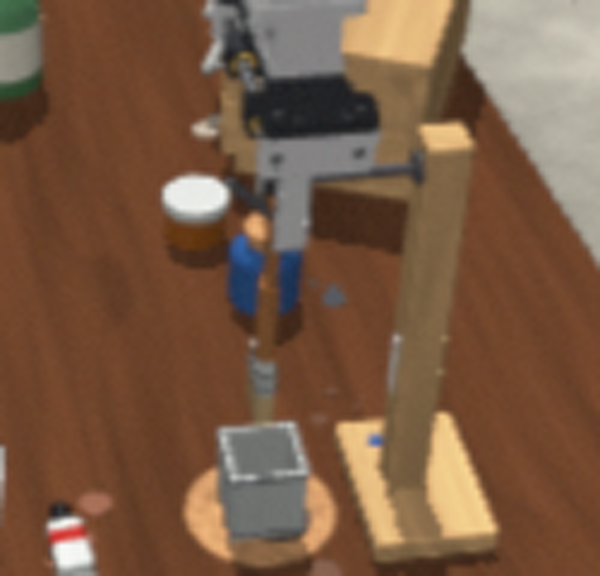

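The fingers are open and the brush hangs on the hook over the tin, with its handle at (267,300) and bristles at (262,400). I'll open fully and rise straight up.

move_arm(moves=[[0,0,0,0],[0,0,0,0],[0,0,0,0],[0,0,0,0],[0,0,-0.02,0],[0,0,-0.05,0],[0,0,-0.09,0],[0,0,-0.09,0]], jaw=0.094)

```text
clock: 30.0
eef_pos: [596.2, 1.7, 353.3]
eef_rot: [3.141, 0.008, 3.07]
wrist_force: [-0.1, 1.1, 0.7]
finger_gap: 93.6
finger_force: 0.0
```

move_arm(moves=[[0.04,0,0,0],[0.08,0,0,0],[0.12,0,0,0],[0.15,0,0,0],[0.15,0,0,0],[0.15,0,0,0],[0.15,0,0,0],[0.15,0,0,0]])

```text
clock: 30.8
eef_pos: [446.4, 12.4, 347.2]
eef_rot: [-3.142, -0.001, 3.07]
wrist_force: [0.1, 0.5, 0.1]
finger_gap: 94.1
finger_force: 0.0
```

```bash
python3 tin.py 593 2 52 68; python3 - <<'E'
from h import *
for i in range(2):
    d=Cam("side"); P=d.P; z=P[...,2]
    m=(z>75)&(z<262)&(P[...,0]>550)&(P[...,0]<640)&(abs(P[...,1])<45)
    q=P[m]; print(len(q),"zmin",q[:,2].min().round(1))
    for h in (80,100,120,150,180,210,240):
        k=q[(q[:,2]>=h)&(q[:,2]<h+20)]
        if len(k): print(h,len(k),k.mean(0).round(1),np.ptp(k,axis=0).round())
cv2.imwrite('pics/j.png',cv2.resize(d.frame[120:240,220:345],None,fx=4.8,fy=4.8,interpolation=cv2.INTER_CUBIC))
E
```

```text
top (array([608.4, -25.7]), array([ 0.2, 17.4]), 84.9, 6) z [56.1 58.7 62.1]
side (array([ 5.937e+02, -2.000e-01]), array([60.6, 56.2]), 85.5, 113) z [53.2 59.3 64.4]
193 zmin 101.8
100 23 [586.2  -9.1 112.2] [11. 35. 18.]
120 27 [585.7  -7.4 129.4] [12. 40. 18.]
150 29 [587.8  -6.4 157.8] [11. 40. 19.]
180 24 [588.5  -5.3 190. ] [13. 20. 19.]
210 22 [589.9  -4.2 218.9] [10. 19. 19.]
240 17 [590.3  -1.7 250.1] [ 6. 26. 15.]
188 zmin 102.4
100 22 [586.2  -8.4 111.5] [11. 35. 16.]
120 30 [586.   -8.3 129.8] [11. 40. 19.]
150 28 [587.7  -7.8 158.2] [11. 39. 19.]
180 23 [588.3  -5.8 190.9] [12. 23. 19.]
210 23 [589.6  -4.  219.3] [10. 19. 18.]
240 17 [590.2  -2.  250.3] [ 6. 25. 16.]
```

View pics/j.png

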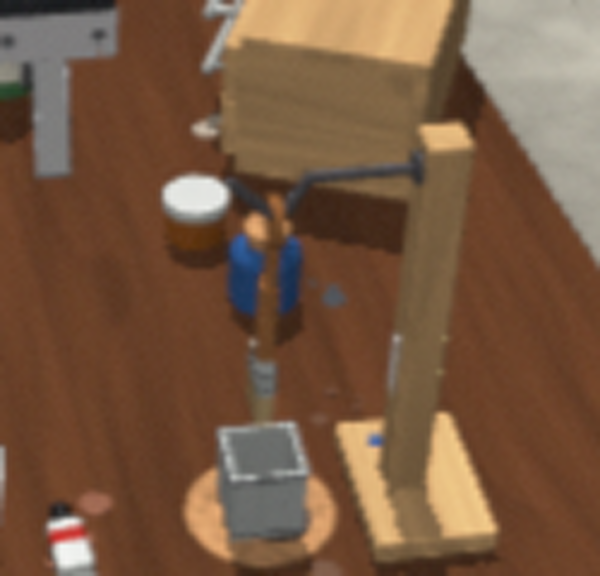

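The brush hangs at rest on the hook with its bristle end at about z = 102 mm, above the tin's rim. Sideways it is roughly 10 mm from the tin's middle. I'm handing in.

```bash
python3 -c "
from cell import manip
print(manip.sign_off())"
```

```text
the job is handed in; nothing more can be done
None
```

The job is handed in: the tin stands mouth-up under the hook and the brush hangs from it by its eye, bristles about 40 mm above the tin's rim, with the other things not disturbed as far as the pictures show; the sign-off call gave no verdict.

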